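# Park the cordless drill in its slotted stand

### The job

Somebody left a wood offcut lying over the slot of the empty drill stand: first lift it off and lay it flat in the offcuts tray. Then park the loose drill in that stand, beside the drill already parked and with its nose pointing out of the open front in the same way: keep it upright, slide its handle along the slot with the battery under the plate until it is fully home, set it down (do not drop it) so that it hangs from the plate, and let go. Leave the parked drill, glue bottle, mug and tub where they are.

Things in the scene. Friction and masses are not known exactly. Their poses are not given: they have to be found in the camera images.
- drill: The loose cordless drill: yellow and black pistol shape, 0.68 to 0.95 kg, 190 mm tall, standing on its battery foot on the bench. Origin: underside of the foot, on the handle axis; z up, x to the nose. Foot 70 wide (y), x -45 to +60, z 0 to 45; handle 30 wide, x -21 to +21, z 45 to 130; above it the motor body (see drill_grip).
- drill_grip (a point): Middle of the loose drill's motor body, at drill x +8, z 160 mm, over the centre of mass: grip here from above, across y. The motor body is a flat-sided block 58 mm wide (y), x -60 to +55, z 130 to 190, flat underneath. In front of it are the round gear case and chuck, at most 52 mm across.
- drill_nose (a point): Front of the loose drill's chuck, at drill x +110, z 160 mm (a thin 10 mm bit holder stands out further).
- parked_drill: A second, identical drill (same origin, axes, sizes) that already hangs loose, nose out, in the other stand. To be left there.
- free_stand: Fixed plywood drill stand, the one with no drill in it, 190 deep (x), 130 wide (y), 150 mm high. Origin: centre, bench level; x runs from the open front (x -95) inwards. Its top is a plate, z 135 to 150, with a slot 40 mm wide along x at y 0, open at the front, closed at x +22. Below: side panels 15 mm thick (100 mm apart inside) and a back panel at x +83.
- full_stand: The identical stand beside it, fixed too, same origin and axes: the parked drill hangs in it.
- home (a point): The free stand's parking place, at its x +1, y 0, z 20 mm. A drill that is fully home (handle against the slot's closed end, motor body resting on the plate, foot hanging 20 mm above the bench) has its origin here, its nose (drill +x) along the stand's -x, 14 mm past the front edge. Enter from the front: handle in the slot, foot below the plate, motor body above.
- offcut: Pale wood block, 140 mm long (x), 62 mm wide (y), 40 mm high, 0.12 to 0.24 kg. Origin: centre of its underside. It lies on top of the free stand's plate, over the slot, roughly along it.
- tray: Fixed shallow plywood tray on the bench, open on top, 240 mm (x) by 200 mm (y) outside, walls 6 mm thick and 45 mm high, floor 6 mm thick. Origin: centre of its underside. Empty.
- glue_bottle: White glue bottle with orange cap, 60 mm across, 170 mm tall, standing on the bench. Origin: centre of its underside. Bystander.
- mug: White mug, 80 mm across, 90 mm tall, with a handle on its +y side, standing on the bench. Origin: centre of its underside. Bystander.
- tub: Lidded black tub, 100 mm across, 80 mm tall, standing on the bench. Origin: centre of its underside. Bystander.
Things that resemble listed ones, but are neither listed nor needed, are in the scene too. Of the things like the offcut, leave any that is pink, red or turquoise; of the rest the smaller one is meant.

How it is judged:
By the outcome, as a careful person would: the job done as asked, in the order asked, and still so for the second after the job is handed in, with the robot touching nothing.
It also fails if it takes over 59 s, if anything falls off the work surface, if the arm or the gripper's body presses on something with over 40 N, if the wrist force passes 120 N, or if a joint passes its speed limit or range.

### The arm

A 6-joint arm with a two-finger parallel gripper is mounted at the origin on the work surface. World frame = base frame: x ahead of the robot, y to its left, z up, the work surface at z = 0. Lengths are in m, angles in rad, forces in N, time in s.
With the tool pointing down it reaches from about 0.3 to 0.85 m from the base axis. Payload 4.2 kg.
Tool frame: the origin (TCP) lies midway between the tips of the shut fingers; the grasp point (between the pads) lies 19 mm behind it; z points along the fingers, y is the line along which they close (so a half turn about z gives the same grasp; the last joint's range is limited). The gripper opens to 91 mm and grips with 3 to 60 N. Pads are 32 mm wide; open, the fingers measure 118 mm over their backs; the gripper's body (76 mm by 178 mm) begins 60 mm behind the grasp point.
Start: joints at [-1.311, 0.32, 1.565, -0, 1.257, -0.02], TCP at [0.159, -0.553, 0.214] pointing down, gripper open.
Joint ranges: [-3.11, 3.11], [-0.84, 2.01], [0.21, 2.61], [-1.34, 4.49], [0.05, 2.63], [-2.56, 2.56]. Speed limits (rad/s): [2.57, 2.57, 3.14, 3.14, 3.14, 3.14].

### API

Orientations are given as a unit quaternion [x, y, z, w].
In Python, from plant import robot gives the robot as it stands. The module is installed in compiled form; this text tells all that it offers.
- The arm moves only by the tool arm_command, never from a script. Its argument "deltas" is a list that holds one entry, the list of rows, each a list of 7 numbers: the shift along the tool's x, y, z in m, then the turn, a rotation vector about the tool's x, y, z in rad, then the opening, from 0 (shut) to 1 (fully open). A call has 1 to 10 rows; each row shifts and turns the commanded pose from where the row before left it, along the tool's axes as they then stand; what a row does not reach is not made up. A row lasts 1/10 s, in which the tool goes at most 50 mm and 8.59 degrees, less where a joint would pass 70% of its speed; a pose out of reach is approached as far as the arm can. A call with a gripper value outside its range is refused whole. The fingers move at their own pace and stop on an object; "squeeze" is the grip in N (left out, the last holds). Time passes only in rows, so rows that do not move let the fingers close. It gives the time, the measured TCP pose, the force, the opening and the grip force at its end, in the units of the state.
- robot.get_obs(): the state, without advancing time (a new reading comes with each control period).
- robot.snapshot(name): name is "scene" or "top" or "wrist"; returns the picture (400x640x3 uint8, red, green, blue); there is no depth.
- robot.camera_info(name): a dict with "fovy" (degrees; the focal length in pixels is half the picture's height over the tangent of half this angle, whatever the lens; pixels are square), "cx", "cy" (the principal point, pixels), "origin" and "orientation" of the camera in the world; the wrist camera has in their place "T_tool_cam" (4x4, takes a point from camera to tool coordinates, whose origin is the TCP and whose axes are the flange's). Camera axes: x right, y down, z forward; pixel columns grow to the right and rows downward; lengths in m; the calibration is good to about 2 mm. A picture is of the moment at which its call begins: read the wrist's pose just before it. camera_info takes no time and is no camera call.
- robot.hand_in(): hands the job in; it is judged then, once.
The state is a dict: "time": time; "joint_pos": joint angles; "joint_vel": joint speeds; "joint_torque": joint torques, N m; "position": TCP position; "tool_rot": TCP orientation; "force": force on the tool from outside, world axes, zero at the start; "ft_torque": the same for the moment, N m; "grip_width": finger opening in m; "grasp_force": force on a finger pad.
Only numpy, scipy, OpenCV 4.12 (cv2) and the standard library are available. Lean on these libraries where they do the work, as an engineer would, in place of code of your own. Each camera call takes 0.05 s, during which the arm holds its last target. There are 200 camera calls.

## Working session

There is one attempt and no reset: what is moved stays moved. The work goes in short steps, Python scripts to look and compute and a tool call to move; the robot and the scene stay as the last step left them, time stands still between calls to the robot, and variables do not carry over. Pictures are saved under pics/ and viewed, at most 10 in all, crops included, and the job is handed in when it is done.

Besides the shell and the picture viewer there is one more tool, called after "Request:" by a JSON object that holds its "name" and its "arguments". arm_command: Moves the arm, as the interface text tells. Its arguments: {"type":"object","properties":{"deltas":{"type":"array"},"squeeze":{"type":"number"}},"required":["deltas"]}

```bash
mkdir -p pics; python3 - <<'E'
from plant import robot
import cv2,numpy as np
for n in("scene","top","wrist"):
    print(n,robot.camera_info(n))
o=robot.get_obs();print(o)
for n in("scene","top"):
    cv2.imwrite(f"pics/{n}0.png",robot.snapshot(n)[:,:,::-1])
E
```

```text
scene {'fovy': 43.33541442292428, 'cx': 323.4890336624876, 'cy': 205.10561623328192, 'origin': array([ 0.3493012 , -0.34744123,  1.61931668]), 'orientation': array([ 0.97610126, -0.1573233 ,  0.02013132, -0.1485612 ])}
top {'fovy': 42.81922666954847, 'cx': 316.93351205824143, 'cy': 197.3930114606974, 'origin': array([0.28303182, 0.09904444, 1.66237214]), 'orientation': array([ 0.70912083, -0.70109522,  0.05273766, -0.05321538])}
wrist {'fovy': 63.73114688812653, 'cx': 318.2472995874772, 'cy': 191.79936231171368, 'T_tool_cam': array([[-7.86417609e-05, -9.61104812e-01, -2.76183878e-01,
         7.88339994e-02],
       [ 9.99999654e-01, -3.04273771e-04,  7.74111992e-04,
        -5.56228643e-04],
       [-8.28038270e-04, -2.76183721e-01,  9.61104503e-01,
        -1.70237104e-01],
       [ 0.00000000e+00,  0.00000000e+00,  0.00000000e+00,
         1.00000000e+00]])}
{'time': 0.0, 'joint_pos': array([-1.31095109e+00,  3.20303482e-01,  1.56569594e+00, -6.47034410e-06,
        1.25736875e+00, -2.00325820e-02]), 'joint_vel': array([ 0.00034548,  0.00057167, -0.00116656,  0.00146896,  0.00096256,
        0.00015585]), 'joint_torque': array([-8.92824501e-04, -4.12454152e+01, -2.31974208e+01,  7.26549234e-02,
        4.57807886e-02, -1.41068440e-04]), 'position': array([ 0.15868761, -0.55214239,  0.21310705]), 'tool_rot': array([ 9.90223989e-01,  1.39483559e-01, -1.09247625e-04, -8.81016809e-04]), 'force': array([-0.19058806, -0.53920621, -0.10422133]), 'ft_torque': array([-0.0279278 , -0.03181906, -0.00755758]), 'grasp_force': 0.0, 'grip_width': 0.09084121290187856}
```

View pics/scene0.png

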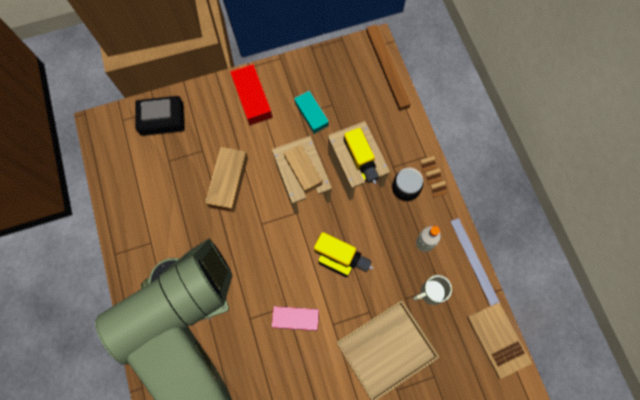

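View pics/top0.png

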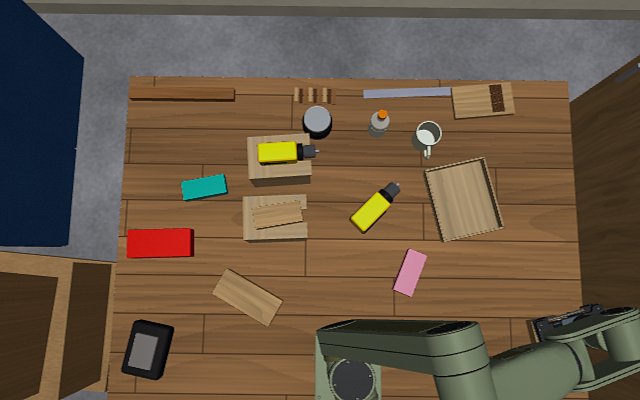

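The top view shows the stands at (278,217) (free) and (279,157) (full), the loose drill at (373,208) and the tray at (464,199). There are five offcut-like blocks:
- pink at (410,272), red at (160,243) and turquoise at (204,187), which are excluded by colour
- a pale, larger board on the bench at (248,297)
- a pale, smaller block on the free stand at (277,215), which is the one meant

I'll confirm that in enlarged crops.

```bash
python3 - <<'E'
import cv2
t=cv2.imread("pics/top0.png")[125:250,235:415]
cv2.imwrite("pics/topc.png",cv2.resize(t,None,fx=4.4,fy=4.4,interpolation=cv2.INTER_CUBIC))
s=cv2.imread("pics/scene0.png")[115:280,265:400]
cv2.imwrite("pics/scenec.png",cv2.resize(s,None,fx=3.6,fy=3.6,interpolation=cv2.INTER_CUBIC))
E
```

```text
(no output)
```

View pics/topc.png

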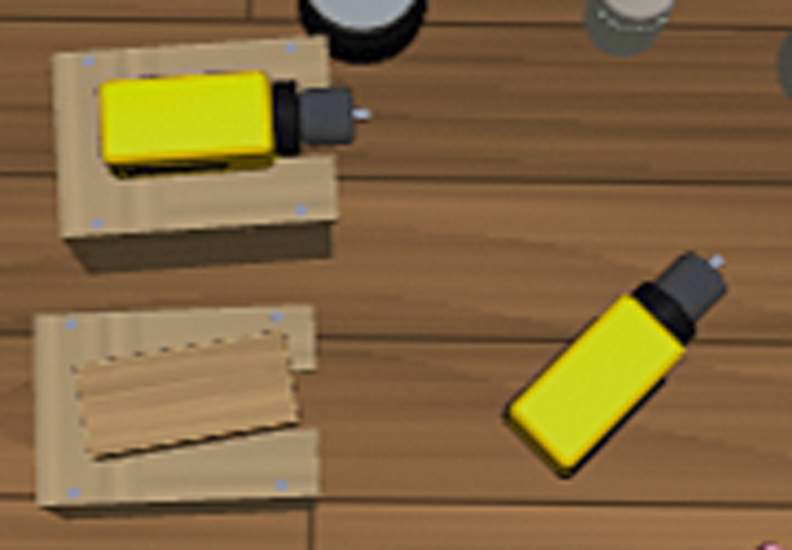

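View pics/scenec.png

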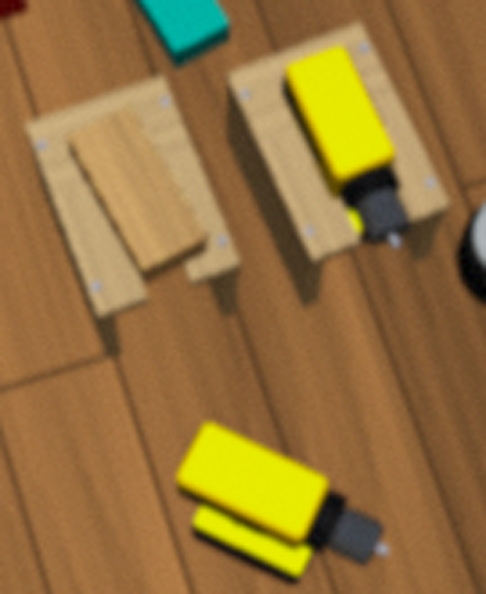

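The crops confirm it: the pale block on the free stand, with its top-crop corners at (74,368), (285,332), (299,424) and (94,458), is the small one. The stand's slot opens to the right, and the loose drill's nose points up-right at (718,260). Next I triangulate.

```bash
cat > h.py <<'E'
import numpy as np
from scipy.spatial.transform import Rotation as R
from plant import robot
def cam(n,o=None):
    c=robot.camera_info(n); f=200/np.tan(np.radians(c['fovy']/2))
    if n=='wrist':
        T=np.eye(4);T[:3,:3]=R.from_quat(o['tool_rot']).as_matrix();T[:3,3]=o['position']
        T=T@c['T_tool_cam'];return f,c['cx'],c['cy'],T[:3,3],T[:3,:3]
    return f,c['cx'],c['cy'],c['origin'],R.from_quat(c['orientation']).as_matrix()
def ray(C,p):
    f,cx,cy,o,M=C; d=M@np.array([(p[0]-cx)/f,(p[1]-cy)/f,1]);return o,d/np.linalg.norm(d)
def tri(*cps):
    A=np.zeros((3,3));b=np.zeros(3)
    for C,p in cps:
        o,d=ray(C,p);P=np.eye(3)-np.outer(d,d);A+=P;b+=P@o
    x=np.linalg.solve(A,b)
    e=max(np.linalg.norm((np.eye(3)-np.outer(ray(C,p)[1],ray(C,p)[1]))@(x-C[3])) for C,p in cps)
    return x,e
def atz(C,p,z):
    o,d=ray(C,p);return o+d*(z-o[2])/d[2]
def proj(C,X):
    f,cx,cy,o,M=C;q=M.T@(np.asarray(X)-o);return np.array([cx+f*q[0]/q[2],cy+f*q[1]/q[2]])
E
cat > m1.py <<'E'
from h import *
np.set_printoptions(precision=4,suppress=True)
T,S=cam('top'),cam('scene')
ft=lambda u,v:((u+.5)/4.4-.5+235,(v+.5)/4.4-.5+125)
fs=lambda u,v:((u+.5)/3.6-.5+265,(v+.5)/3.6-.5+115)
I=lambda u,v:(u,v)
D={'stand b+ f+ f- b-':[(ft,[(34,316),(316,305),(319,494),(37,507)]),(fs,[(162,77),(240,265),(103,316),(25,125)])],
'offcut':[(ft,[(74,368),(285,332),(299,424),(94,457)]),(fs,[(132,108),(206,238),(146,270),(68,135)])],
'drill A B C D bit':[(ft,[(508,410),(563,470),(632,293),(686,347),(718,260)]),(fs,[(210,423),(178,475),(328,487),(300,540),(383,549)])],
'tray ++ +- -- -+':[(I,[(425,173),(484,157),(503,228),(444,241)]),(I,[(402,303),(437,355),(375,398),(337,348)])],
'full':[(ft,[(52,54),(328,37),(337,220),(64,238)]),(fs,[(361,22),(449,205),(315,262),(228,74)])]}
for k,((g,a),(h,b)) in D.items():
    print(k);X=[]
    for p,q in zip(a,b):
        x,e=tri((T,g(*p)),(S,h(*q)));X.append(x);print(x,round(e,4))
    print('  mean',np.mean(X,0))
E
python3 m1.py
```

```text
stand b+ f+ f- b-
[0.5132 0.3265 0.1408] 0.0001
[0.5216 0.133  0.1505] 0.0
[0.3952 0.1296 0.1394] 0.0016
[0.3831 0.3201 0.1417] 0.0006
  mean [0.4533 0.2273 0.1431]
offcut
[0.4754 0.2948 0.1663] 0.001
[0.4976 0.1525 0.1878] 0.0002
[0.4392 0.1427 0.1827] 0.0025
[0.4135 0.2764 0.1927] 0.0012
  mean [0.4564 0.2166 0.1824]
drill A B C D bit
[0.4505 0.0034 0.1706] 0.0016
[ 0.4107 -0.0322  0.1809] 0.0025
[ 0.5264 -0.0791  0.1801] 0.0011
[ 0.4898 -0.114   0.1861] 0.0007
[ 0.5526 -0.1389  0.1671] 0.0004
  mean [ 0.486  -0.0722  0.177 ]
tray ++ +- -- -+
[ 0.624  -0.2547  0.0055] 0.0048
[ 0.6615 -0.4319  0.0669] 0.0005
[ 0.4421 -0.4886  0.0497] 0.0068
[ 0.3935 -0.3186 -0.0185] 0.0032
  mean [ 0.5303 -0.3734  0.0259]
full
[0.6982 0.3197 0.144 ] 0.0006
[0.71   0.1274 0.1522] 0.0003
[0.5848 0.1198 0.1356] 0.001
[0.5675 0.3066 0.1492] 0.0011
  mean [0.6401 0.2184 0.1452]
```

Heights agree with the description. I'll write a small planner that converts a world goal into tool-frame rows, then look with the wrist camera.

```bash
cat >> h.py <<'E'
def yaw(q):
    x=R.from_quat(q).as_matrix()[:,0];return np.degrees(np.arctan2(x[1],x[0]))
def plan(p,psi,vmax=.045,wmax=8.2,n=None):
    """rows (tool frame, tool levelled) from measured pose to p, yaw psi; rounded"""
    o=robot.get_obs();P=o['position'];M=R.from_quat(o['tool_rot'])
    a=np.radians(psi);G=R.from_matrix(np.array([[np.cos(a),np.sin(a),0],[np.sin(a),-np.cos(a),0],[0,0,-1]]))
    rv=(M.inv()*G).as_rotvec();d=np.array(p)-P
    n=n or int(max(np.ceil(np.linalg.norm(d)/vmax),np.ceil(np.degrees(np.linalg.norm(rv))/wmax),1))
    print('n',n,'at',P.round(4),'yaw',yaw(o['tool_rot']).round(2),'t',round(o['time'],2))
    w=(rv/n).round(4);c=P.copy();m=M
    for i in range(n):
        s=m.inv().apply(P+d*(i+1)/n-c).round(4);c=c+m.apply(s);m=m*R.from_rotvec(w)
        print([*s.tolist(),*w.tolist()])
E
python3 -c "
from h import *
plan([.46,-.07,.36],100)"
```

```text
n 14 at [ 0.1587 -0.5522  0.2132] yaw 16.03 t 0.1
[0.0302, -0.0272, -0.0104, -0.0001, -0.0001, -0.1047]
[0.0329, -0.0238, -0.0105, -0.0001, -0.0001, -0.1047]
[0.0352, -0.0204, -0.0104, -0.0001, -0.0001, -0.1047]
[0.0371, -0.0165, -0.0105, -0.0001, -0.0001, -0.1047]
[0.0386, -0.0125, -0.0105, -0.0001, -0.0001, -0.1047]
[0.0397, -0.0085, -0.0104, -0.0001, -0.0001, -0.1047]
[0.0404, -0.0042, -0.0105, -0.0001, -0.0001, -0.1047]
[0.0406, 0.0, -0.0105, -0.0001, -0.0001, -0.1047]
[0.0404, 0.0043, -0.0105, -0.0001, -0.0001, -0.1047]
[0.0398, 0.0084, -0.0104, -0.0001, -0.0001, -0.1047]
[0.0386, 0.0126, -0.0105, -0.0001, -0.0001, -0.1047]
[0.0371, 0.0165, -0.0105, -0.0001, -0.0001, -0.1047]
[0.0351, 0.0203, -0.0105, -0.0001, -0.0001, -0.1047]
[0.0329, 0.0239, -0.0105, -0.0001, -0.0001, -0.1047]
```

Request:
{"name": "arm_command", "arguments": {"deltas": [[[0.03, -0.027, -0.0105, 0, 0, -0.105, 1], [0.033, -0.024, -0.0105, 0, 0, -0.105, 1], [0.035, -0.02, -0.0105, 0, 0, -0.105, 1], [0.037, -0.0165, -0.0105, 0, 0, -0.105, 1], [0.0385, -0.0125, -0.0105, 0, 0, -0.105, 1], [0.04, -0.0085, -0.0105, 0, 0, -0.105, 1], [0.04, -0.004, -0.0105, 0, 0, -0.105, 1], [0.04, 0, -0.0105, 0, 0, -0.105, 1], [0.04, 0.004, -0.0105, 0, 0, -0.105, 1], [0.04, 0.0085, -0.0105, 0, 0, -0.105, 1]]]}}

```text
time: 1.1
position: [0.3731, -0.2076, 0.3191]
tool_rot: [0.786, 0.619, -0.0, -0.0]
force: [0.3, 0.2, 1.3]
grip_width: 0.0913
grasp_force: 0.0
```

Request:
{"name": "arm_command", "arguments": {"deltas": [[[0.0385, 0.0125, -0.0105, 0, 0, -0.105, 1], [0.037, 0.0165, -0.0105, 0, 0, -0.105, 1], [0.035, 0.02, -0.0105, 0, 0, -0.105, 1], [0.033, 0.024, -0.0105, 0, 0, -0.105, 1], [0, 0, 0, 0, 0, 0, 1], [0, 0, 0, 0, 0, 0, 1], [0, 0, 0, 0, 0, 0, 1]]]}}

```text
time: 1.8
position: [0.4573, -0.072, 0.3604]
tool_rot: [0.642, 0.767, -0.001, -0.0]
force: [-0.1, 0.9, -0.6]
grip_width: 0.0915
grasp_force: 0.0
```

```bash
python3 - <<'E'
from h import *
import cv2,pickle
o=robot.get_obs();im=robot.snapshot('wrist');pickle.dump(o,open('w1.pkl','wb'));cv2.imwrite('pics/w1.png',im[:,:,::-1])
plan([.455,.20,.36],100)
E
```

```text
n 7 at [ 0.4572 -0.0722  0.3605] yaw 100.14 t 1.85
[0.0383, 0.0065, 0.0001, -0.0002, 0.0, 0.0004]
[0.0384, 0.0066, 0.0, -0.0002, 0.0, 0.0004]
[0.0383, 0.0065, 0.0001, -0.0002, 0.0, 0.0004]
[0.0384, 0.0065, 0.0, -0.0002, 0.0, 0.0004]
[0.0383, 0.0064, 0.0001, -0.0002, 0.0, 0.0004]
[0.0383, 0.0065, 0.0, -0.0002, 0.0, 0.0004]
[0.0384, 0.0064, 0.0001, -0.0002, 0.0, 0.0004]
```

View pics/w1.png

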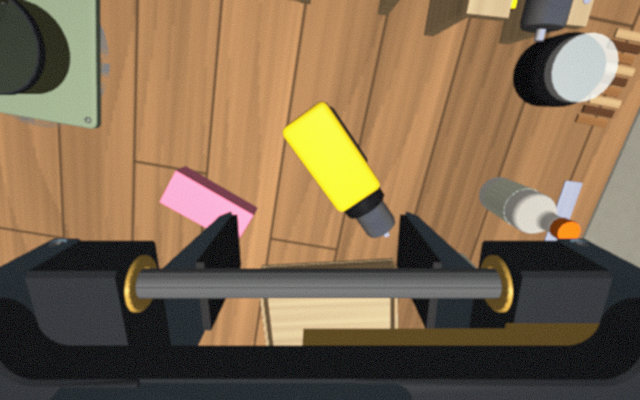

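The wrist view shows the drill's motor top with corners (284,132), (323,102), (381,183) and (347,211), and the bit tip at (388,237). On to the stand.

Request:
{"name": "arm_command", "arguments": {"deltas": [[[0.0385, 0.0065, 0, 0, 0, 0, 1], [0.0385, 0.0065, 0, 0, 0, 0, 1], [0.0385, 0.0065, 0, 0, 0, 0, 1], [0.0385, 0.0065, 0, 0, 0, 0, 1], [0.0385, 0.0065, 0, 0, 0, 0, 1], [0.0385, 0.0065, 0, 0, 0, 0, 1], [0.0385, 0.0065, 0, 0, 0, 0, 1], [0, 0, 0, 0, 0, 0, 1], [0, 0, 0, 0, 0, 0, 1], [0, 0, 0, 0, 0, 0, 1]]]}}

```text
time: 2.85
position: [0.4548, 0.2004, 0.3608]
tool_rot: [0.642, 0.767, -0.0, 0.0]
force: [0.1, -0.1, 0.6]
grip_width: 0.0914
grasp_force: 0.0
```

```bash
python3 - <<'E'
from h import *
import cv2,pickle
o=robot.get_obs();im=robot.snapshot('wrist');pickle.dump(o,open('w2.pkl','wb'));cv2.imwrite('pics/w2.png',im[:,:,::-1])
cv2.imwrite('pics/w2c.png',cv2.resize(im[:300,180:580,::-1],None,fx=2,fy=2,interpolation=cv2.INTER_CUBIC))
E
```

```text
(no output)
```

View pics/w2c.png

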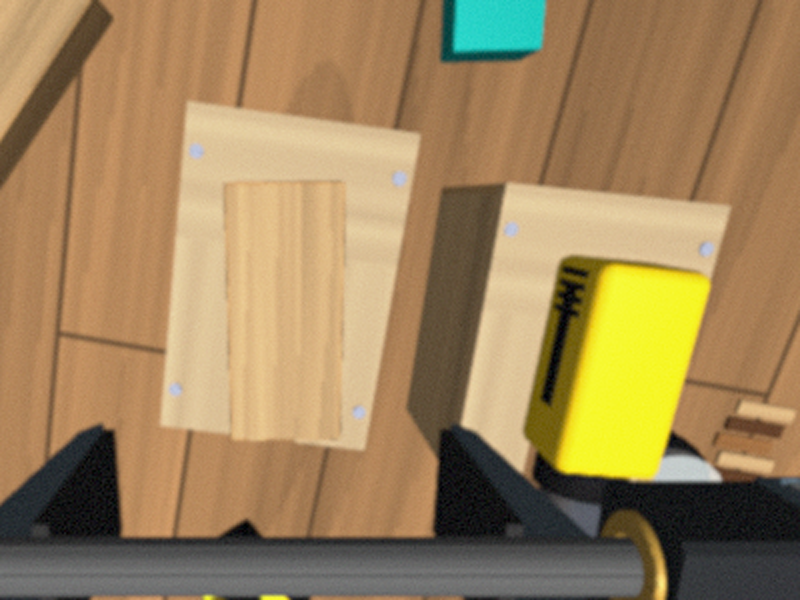

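Wrist crop: the stand plate corners are (188,101), (419,133), (365,449) and (161,426), and the offcut top corners are (225,183), (346,181), (341,440) and (233,440). I'll now fit pose and height across all the views.

```bash
cat > fit.py <<'E'
from h import *
import pickle
from scipy.optimize import least_squares
T,S=cam('top'),cam('scene');W1,W2=[cam('wrist',pickle.load(open(f'w{i}.pkl','rb'))) for i in(1,2)]
ft=lambda u,v:((u+.5)/4.4-.5+235,(v+.5)/4.4-.5+125)
fs=lambda u,v:((u+.5)/3.6-.5+265,(v+.5)/3.6-.5+115)
fw=lambda u,v:(180+u/2-.25,v/2-.25)
I=lambda u,v:(u,v)
def fit(name,model,views,g):
    # model: local xyz, views: (cam,f,pts); params x,y,z,yaw
    def res(q):
        c,s=np.cos(q[3]),np.sin(q[3]);out=[]
        for C,f,pts in views:
            k=np.linalg.norm(C[3]-q[:3])/C[0]*1000
            for m,p in zip(model,pts):
                if p is None: continue
                X=[q[0]+c*m[0]-s*m[1],q[1]+s*m[0]+c*m[1],q[2]+m[2]]
                out+=list((proj(C,X)-f(*p))*k)
        return np.array(out)
    r=least_squares(res,g,loss='soft_l1',f_scale=2,x_scale=[.01,.01,.01,.01])
    print(name,r.x[:3].round(4),'yaw',np.degrees(r.x[3]).round(2),'rms mm',np.sqrt(np.mean(res(r.x)**2)).round(2))
    i=0
    for C,f,pts in views:
        n=2*sum(p is not None for p in pts);print('   ',res(r.x)[i:i+n].round(1));i+=n
    return r.x
# order b+x b f..: stand x along +y world; stand y = -x world
st=[(.095,-.065,.15),(-.095,-.065,.15),(-.095,.065,.15),(.095,.065,.15)]
fit('stand',st,[(T,ft,[(34,316),(316,305),(319,494),(37,507)]),(S,fs,[(162,77),(240,265),(103,316),(25,125)]),(W2,fw,[(419,133),(365,449),(161,426),(188,101)])],[.453,.227,0,1.6])
of=[(.07,-.031,.04),(-.07,-.031,.04),(-.07,.031,.04),(.07,.031,.04)]
fit('offcut',of,[(T,ft,[(74,368),(285,332),(299,424),(94,457)]),(S,fs,[(132,108),(206,238),(146,270),(68,135)]),(W2,fw,[(346,181),(341,440),(233,440),(225,183)])],[.456,.216,.15,1.7])
# drill A rear +y, B rear -y, C front +y, D front -y, bit excluded
dr=[(-.06,.029,.19),(-.06,-.029,.19),(.055,.029,.19),(.055,-.029,.19)]
fit('drill',dr,[(T,ft,[(508,410),(563,470),(632,293),(686,347)]),(S,fs,[(210,423),(178,475),(328,487),(300,540)]),(W1,I,[(323,102),(284,132),(381,183),(347,211)])],[.46,-.05,0,-.8])
tr=[(.1,.12,.045),(.1,-.12,.045),(-.1,-.12,.045),(-.1,.12,.045)]
for nm,tr in(('traylongx',[(.12,.1,.045),(.12,-.1,.045),(-.12,-.1,.045),(-.12,.1,.045)]),('traylongy',tr)):
  fit(nm,tr,[(T,I,[(425,173),(484,157),(503,228),(444,241)]),(S,I,[(402,303),(437,355),(375,398),(337,348)])],[.53,-.37,0,.2])
E
python3 fit.py
```

```text
stand [ 0.4534  0.2273 -0.0046] yaw 92.98 rms mm 1.37
    [ 0.3 -0.8 -2.9 -0.9  0.2 -0.3  0.8 -1.4]
    [ 0.5 -1.4  0.7 -1.5 -3.8 -0.1 -0.2 -0.2]
    [-0.9  1.6 -1.4 -0.5  0.2 -1.1 -0.9  2.3]
offcut [0.4569 0.2168 0.1433] yaw 100.37 rms mm 1.61
    [ 1.3 -2.5 -0.8 -2.   0.1 -2.5 -2.7 -0.7]
    [-1.2 -3.3  1.9  0.  -2.4  1.4 -1.1  1.1]
    [-0.7  1.8 -1.4 -1.1 -1.1 -0.8 -0.2  0.9]
drill [ 0.4734 -0.0576 -0.025 ] yaw -44.51 rms mm 4.21
    [-2.5 -1.6  2.7 -0.7 -6.  -3.3 -0.1  1.4]
    [-1.7  0.5 -1.1  9.5  5.8 -3.   3.5  6.3]
    [  2.9  -2.2  -2.8  -0.3  -0.2   1.5 -12.1  -0.4]
traylongx [ 0.5339 -0.3797 -0.0391] yaw 14.25 rms mm 6.98
    [-2.  -6.9 -5.3  0.5  1.  -2.9  0.4  2.2]
    [-3.4  0.1  5.4 12.7 -4.3 19.7  0.9 -8.7]
traylongy [ 0.5324 -0.3776 -0.0471] yaw 19.81 rms mm 25.84
    [-26.7  36.    2.3  10.6  15.7 -41.1 -16.6  -2.4]
    [-52.   -8.3  -0.3  25.8  40.2  26.1   0.7 -24.5]
```

```bash
python3 -c "
from h import *
plan([.457,.217,.160],100.4)"
```

```text
n 5 at [0.4549 0.2004 0.361 ] yaw 100.11 t 2.9
[0.0032, 0.001, 0.0402, 0.0, 0.0001, -0.001]
[0.0032, 0.001, 0.0402, 0.0, 0.0001, -0.001]
[0.0033, 0.001, 0.0402, 0.0, 0.0001, -0.001]
[0.0032, 0.001, 0.0402, 0.0, 0.0001, -0.001]
[0.0032, 0.001, 0.0402, 0.0, 0.0001, -0.001]
```

Request:
{"name": "arm_command", "arguments": {"deltas": [[[0.004, 0.001, 0.035, 0, 0, -0.0025, 1], [0.004, 0.001, 0.035, 0, 0, -0.0025, 1], [0.004, 0.001, 0.035, 0, 0, 0, 1], [0.004, 0.002, 0.03, 0, 0, 0, 1], [0, 0, 0.03, 0, 0, 0, 1], [0, 0, 0.02, 0, 0, 0, 1], [0, 0, 0.016, 0, 0, 0, 1], [0, 0, 0, 0, 0, 0, 1], [0, 0, 0, 0, 0, 0, 1]]]}}

```text
time: 3.8
position: [0.4573, 0.2178, 0.1604]
tool_rot: [0.64, 0.769, 0.0, 0.0]
force: [-0.1, -0.5, -0.5]
grip_width: 0.0913
grasp_force: 0.0
```

Request:
{"name": "arm_command", "arguments": {"deltas": [[[0, 0, 0, 0, 0, 0, 0], [0, 0, 0, 0, 0, 0, 0], [0, 0, 0, 0, 0, 0, 0], [0, 0, 0, 0, 0, 0, 0], [0, 0, 0, 0, 0, 0, 0], [0, 0, 0, 0, 0, 0, 0]]], "squeeze": 20}}

```text
time: 4.4
position: [0.4568, 0.2187, 0.1603]
tool_rot: [0.639, 0.769, 0.0, 0.0]
force: [-0.5, -1.0, 3.4]
grip_width: 0.0622
grasp_force: 20.0
```

Request:
{"name": "arm_command", "arguments": {"deltas": [[[0, 0, -0.02, 0, 0, 0, 0], [0, 0, -0.03, 0, 0, 0, 0], [0, 0, -0.04, 0, 0, 0, 0], [0, 0, -0.04, 0, 0, 0, 0]]]}}

```text
time: 4.8
position: [0.4563, 0.2185, 0.2904]
tool_rot: [0.639, 0.769, -0.001, -0.0]
force: [0.1, 0.2, -2.3]
grip_width: 0.062
grasp_force: 20.0
```

```bash
python3 -c "
from h import *
plan([.534,-.38,.25],104.2)"
```

```text
n 14 at [0.4563 0.2185 0.2904] yaw 100.55 t 4.8
[-0.043, -0.0024, 0.0029, -0.0001, 0.0, -0.0046]
[-0.0431, -0.0025, 0.0029, -0.0001, 0.0, -0.0046]
[-0.043, -0.0028, 0.0029, -0.0001, 0.0, -0.0046]
[-0.043, -0.0029, 0.0029, -0.0001, 0.0, -0.0046]
[-0.043, -0.0032, 0.003, -0.0001, 0.0, -0.0046]
[-0.0429, -0.0034, 0.0029, -0.0001, 0.0, -0.0046]
[-0.043, -0.0035, 0.0029, -0.0001, 0.0, -0.0046]
[-0.0429, -0.0038, 0.0029, -0.0001, 0.0, -0.0046]
[-0.043, -0.0039, 0.0029, -0.0001, 0.0, -0.0046]
[-0.0429, -0.0041, 0.0029, -0.0001, 0.0, -0.0046]
[-0.0429, -0.0044, 0.0029, -0.0001, 0.0, -0.0046]
[-0.0428, -0.0045, 0.0029, -0.0001, 0.0, -0.0046]
[-0.0429, -0.0048, 0.0029, -0.0001, 0.0, -0.0046]
[-0.0428, -0.0049, 0.0029, -0.0001, 0.0, -0.0046]
```

Request:
{"name": "arm_command", "arguments": {"deltas": [[[-0.03, -0.0025, 0, 0, 0, -0.005, 0], [-0.043, -0.003, 0, 0, 0, -0.005, 0], [-0.043, -0.003, 0, 0, 0, -0.005, 0], [-0.043, -0.003, 0, 0, 0, -0.005, 0], [-0.043, -0.003, 0, 0, 0, -0.005, 0], [-0.043, -0.003, 0, 0, 0, -0.005, 0], [-0.043, -0.004, 0, 0, 0, -0.005, 0], [-0.043, -0.004, 0, 0, 0, -0.005, 0], [-0.043, -0.004, 0, 0, 0, -0.005, 0], [-0.043, -0.004, 0.01, 0, 0, -0.005, 0]]]}}

```text
time: 5.8
position: [0.5104, -0.1984, 0.2805]
tool_rot: [0.62, 0.785, 0.0, 0.001]
force: [0.5, -1.1, -1.6]
grip_width: 0.0621
grasp_force: 20.0
```

Request:
{"name": "arm_command", "arguments": {"deltas": [[[-0.043, -0.004, 0.01, 0, 0, -0.005, 0], [-0.043, -0.0045, 0.02, 0, 0, -0.005, 0], [-0.043, -0.005, 0.02, 0, 0, -0.005, 0], [-0.035, -0.005, 0.02, 0, 0, 0, 0], [-0.02, 0, 0.02, 0, 0, 0, 0], [0, 0, 0, 0, 0, 0, 0], [0, 0, 0, 0, 0, 0, 0]]]}}

```text
time: 6.5
position: [0.5355, -0.379, 0.1888]
tool_rot: [0.614, 0.789, 0.0, -0.001]
force: [-0.1, -0.3, -0.9]
grip_width: 0.0622
grasp_force: 20.0
```

```bash
python3 - <<'E'
from h import *
import cv2,pickle
plan([.534,-.38,.03],104.2)
t=robot.snapshot('top');s=robot.snapshot('scene')
a=cv2.resize(t[130:270,350:550,::-1],None,fx=3,fy=3,interpolation=cv2.INTER_CUBIC)
cv2.imwrite('pics/t2.png',a)
E
```

```text
n 4 at [ 0.5355 -0.379   0.1888] yaw 104.23 t 6.5
[-0.0002, -0.0004, 0.0397, -0.0003, -0.0006, 0.0001]
[-0.0002, -0.0004, 0.0397, -0.0003, -0.0006, 0.0001]
[-0.0002, -0.0004, 0.0397, -0.0003, -0.0006, 0.0001]
[-0.0002, -0.0004, 0.0397, -0.0003, -0.0006, 0.0001]
```

View pics/t2.png

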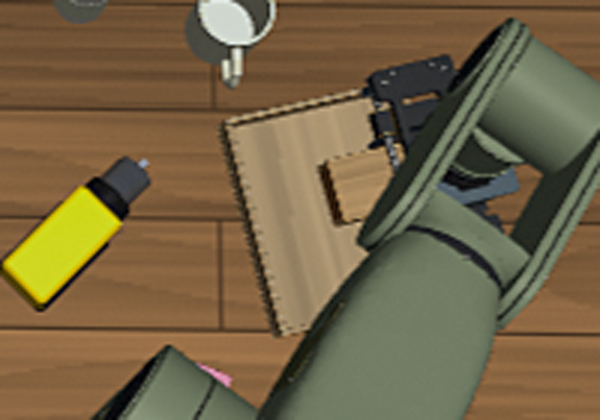

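The block is held over the tray. The tray's left edge runs from (222,121) to (276,333) in the crop, and the right side is hidden by the arm. I'll check the tray centre with a known-height intersection.

```bash
python3 - <<'E'
from h import *
T,S=cam('top'),cam('scene')
for C,P in((T,[(424.5,172),(484,157),(503,228),(443,241)]),(S,[(402,303),(437,355),(375,398),(337,348)])):
    X=np.array([atz(C,p,.045) for p in P]);print(X[:,:2].round(3).tolist(),X.mean(0).round(3),[np.linalg.norm(X[i]-X[i-1]).round(3) for i in range(4)])
E
```

```text
[[0.614, -0.245], [0.666, -0.439], [0.436, -0.491], [0.392, -0.299]] [ 0.527 -0.369  0.045] [np.float64(0.229), np.float64(0.201), np.float64(0.236), np.float64(0.197)]
[[0.622, -0.256], [0.666, -0.433], [0.449, -0.488], [0.389, -0.32]] [ 0.532 -0.374  0.045] [np.float64(0.242), np.float64(0.182), np.float64(0.224), np.float64(0.179)]
```

Request:
{"name": "arm_command", "arguments": {"deltas": [[[0.005, -0.002, 0.04, 0, 0, 0, 0], [0.004, -0.002, 0.04, 0, 0, 0, 0], [0, 0, 0.04, 0, 0, 0, 0], [0, 0, 0.03, 0, 0, 0, 0], [0, 0, 0.015, 0, 0, 0, 0], [0, 0, 0.004, 0, 0, 0, 0], [0, 0, 0, 0, 0, 0, 0]]]}}

```text
time: 7.3
position: [0.5306, -0.3712, 0.0219]
tool_rot: [0.613, 0.79, 0.0, 0.001]
force: [0.7, 0.5, -0.9]
grip_width: 0.0618
grasp_force: 20.0
```

Request:
{"name": "arm_command", "arguments": {"deltas": [[[0, 0, 0.001, 0, 0, 0, 0], [0, 0, 0.001, 0, 0, 0, 0], [0, 0, 0.001, 0, 0, 0, 0]]]}}

```text
time: 7.6
position: [0.5304, -0.372, 0.0191]
tool_rot: [0.614, 0.789, -0.0, 0.001]
force: [-1.0, -0.1, -1.8]
grip_width: 0.062
grasp_force: 20.0
```

Request:
{"name": "arm_command", "arguments": {"deltas": [[[0, 0, 0.001, 0, 0, 0, 0], [0, 0, 0.001, 0, 0, 0, 0], [0, 0, 0.001, 0, 0, 0, 0], [0, 0, 0, 0, 0, 0, 0]]]}}

```text
time: 8.0
position: [0.53, -0.3719, 0.0164]
tool_rot: [0.614, 0.789, -0.0, 0.0]
force: [-1.0, 1.6, 5.7]
grip_width: 0.0619
grasp_force: 20.0
```

Request:
{"name": "arm_command", "arguments": {"deltas": [[[0, 0, 0, 0, 0, 0, 1], [0, 0, 0, 0, 0, 0, 1], [0, 0, 0, 0, 0, 0, 1], [0, 0, 0, 0, 0, 0, 1], [0, 0, -0.01, 0, 0, 0, 1], [0, 0, -0.03, 0, 0, 0, 1], [0, 0, -0.045, 0, 0, 0, 1], [0, 0, -0.045, 0, 0, 0, 1], [0, 0, -0.045, 0, 0, 0, 1], [0, 0, -0.045, 0, 0, 0, 1]]]}}

```text
time: 9.0
position: [0.5296, -0.3715, 0.2378]
tool_rot: [0.614, 0.789, -0.0, 0.001]
force: [0.6, -0.4, -0.4]
grip_width: 0.0909
grasp_force: 0.0
```

```bash
python3 -c "
from h import *
plan([.5,-.09,.36],134)"
```

```text
n 7 at [ 0.5296 -0.3715  0.2378] yaw 104.27 t 9.0
[0.04, 0.0058, -0.0175, 0.0001, 0.0002, -0.0741]
[0.0395, 0.0088, -0.0175, 0.0001, 0.0002, -0.0741]
[0.0387, 0.0116, -0.0175, 0.0001, 0.0002, -0.0741]
[0.0377, 0.0145, -0.0174, 0.0001, 0.0002, -0.0741]
[0.0366, 0.0173, -0.0175, 0.0001, 0.0002, -0.0741]
[0.0352, 0.0199, -0.0175, 0.0001, 0.0002, -0.0741]
[0.0336, 0.0224, -0.0174, 0.0001, 0.0002, -0.0741]
```

Request:
{"name": "arm_command", "arguments": {"deltas": [[[0.04, 0.006, -0.0175, 0, 0, -0.074, 1], [0.0395, 0.009, -0.0175, 0, 0, -0.074, 1], [0.0385, 0.0115, -0.0175, 0, 0, -0.074, 1], [0.0375, 0.0145, -0.0175, 0, 0, -0.074, 1], [0.0365, 0.0175, -0.0175, 0, 0, -0.074, 1], [0.035, 0.02, -0.0175, 0, 0, -0.074, 1], [0.0335, 0.0225, -0.0175, 0, 0, -0.074, 1], [0, 0, 0, 0, 0, 0, 1], [0, 0, 0, 0, 0, 0, 1], [0, 0, 0, 0, 0, 0, 1]]]}}

```text
time: 10.0
position: [0.5011, -0.0914, 0.357]
tool_rot: [0.392, 0.92, -0.0, -0.0]
force: [0.0, -0.7, -0.7]
grip_width: 0.091
grasp_force: 0.0
```

```bash
python3 - <<'E'
from h import *
import cv2,pickle
o=robot.get_obs();im=robot.snapshot('wrist');pickle.dump(o,open('w3.pkl','wb'));cv2.imwrite('pics/w3.png',im[:,:,::-1])
t=robot.snapshot('top');cv2.imwrite('pics/t3.png',t[:,:,::-1])
a=cv2.resize(im[0:280,180:460,::-1],(560,560),interpolation=cv2.INTER_CUBIC)
b=cv2.resize(t[140:260,410:520,::-1],(220,240),interpolation=cv2.INTER_CUBIC)
c=np.zeros((560,790,3),np.uint8);c[:,:560]=a;c[:240,565:785]=b
cv2.imwrite('pics/v3.png',c);print(o['position'],yaw(o['tool_rot']),o['time'])
E
```

```text
[ 0.50111495 -0.09135529  0.35704092] 133.88184308167124 10.0
```

View pics/v3.png

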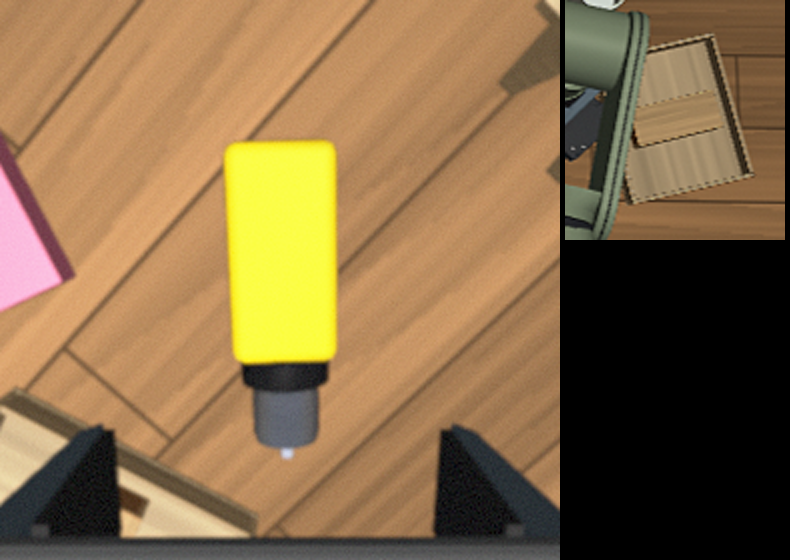

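The offcut lies flat in the tray, at about (680,118) in the inset. The drill's top corners are (225,141), (336,140), (336,362) and (235,363), with the bit tip at (288,455). I'll refit the drill.

```bash
cat >> fit.py <<'E'
print('----')
W3=cam('wrist',pickle.load(open('w3.pkl','rb')))
P3=[(336,140),(225,141),(336,362),(235,363)];P1=[(323,102),(284,132),(381,183),(347,211)]
f3=lambda u,v:(180+u/2-.25,v/2-.25)
fit('drill w1+w3',dr,[(W1,I,P1),(W3,f3,P3)],[.46,-.05,0,-.8])
fit('drill w3',dr,[(W3,f3,P3)],[.46,-.05,0,-.8])
x=fit('drill t+w3',dr,[(T,ft,[(508,410),(563,470),(632,293),(686,347)]),(W3,f3,P3)],[.46,-.05,0,-.8])
for p in P3: print(atz(W3,f3(*p),.19).round(4))
for u in((282.5,250),(288,455)): print('axis',atz(W3,f3(*u),.19 if u[1]<300 else .16).round(4))
print('bit tri',tri((W3,f3(288,455)),(W1,(388,237)),(T,ft(718,260))))
E
python3 fit.py|sed -n '/----/,$p'
```

```text
----
drill w1+w3 [ 0.4728 -0.0562 -0.0172] yaw -44.02 rms mm 3.81
    [  1.6  -5.1  -5.2  -1.4   2.    1.  -10.9   0.7]
    [-0.5  2.7 -1.3  5.6  1.5 -2.5  0.5 -0.3]
drill w3 [ 0.4718 -0.0553 -0.0097] yaw -44.94 rms mm 1.23
    [ 1.9 -0.  -1.1  1.3  1.  -1.1 -1.9 -0.2]
drill t+w3 [ 0.4714 -0.0557 -0.0098] yaw -44.97 rms mm 2.27
    [-3.8 -1.9  1.5 -0.1 -5.5 -3.7  0.5  1.8]
    [ 1.1  0.1 -1.9  1.3  0.  -1.1 -2.8 -0.2]
[0.4489 0.0056 0.19  ]
[ 0.4099 -0.0326  0.19  ]
[ 0.5289 -0.0735  0.19  ]
[ 0.49   -0.1117  0.19  ]
axis [ 0.4668 -0.0508  0.19  ]
axis [ 0.5568 -0.1387  0.16  ]
bit tri (array([ 0.55291035, -0.13639674,  0.17400717]), np.float64(0.0018479433683890646))
```

```bash
python3 -c "
from h import *
plan([.477,-.0605,.141],135.4,n=7)"
```

```text
n 7 at [ 0.5011 -0.0917  0.3566] yaw 133.84 t 10.1
[0.0056, 0.0006, 0.0308, -0.0002, -0.0002, -0.0039]
[0.0055, 0.0007, 0.0308, -0.0002, -0.0002, -0.0039]
[0.0056, 0.0007, 0.0308, -0.0002, -0.0002, -0.0039]
[0.0056, 0.0006, 0.0308, -0.0002, -0.0002, -0.0039]
[0.0056, 0.0007, 0.0308, -0.0002, -0.0002, -0.0039]
[0.0056, 0.0007, 0.0308, -0.0002, -0.0002, -0.0039]
[0.0056, 0.0008, 0.0308, -0.0002, -0.0002, -0.0039]
```

Request:
{"name": "arm_command", "arguments": {"deltas": [[[0.013, 0.001, 0.035, 0, 0, -0.009, 1], [0.013, 0.002, 0.035, 0, 0, -0.009, 1], [0.013, 0.002, 0.035, 0, 0, -0.009, 1], [0, 0, 0.035, 0, 0, 0, 1], [0, 0, 0.03, 0, 0, 0, 1], [0, 0, 0.025, 0, 0, 0, 1], [0, 0, 0.0205, 0, 0, 0, 1], [0, 0, 0, 0, 0, 0, 1], [0, 0, 0, 0, 0, 0, 1]]]}}

```text
time: 11.0
position: [0.4777, -0.06, 0.1419]
tool_rot: [0.379, 0.925, -0.0, -0.0]
force: [0.8, -0.7, 0.3]
grip_width: 0.0915
grasp_force: 0.0
```

Request:
{"name": "arm_command", "arguments": {"deltas": [[[0, 0, 0, 0, 0, 0, 0], [0, 0, 0, 0, 0, 0, 0], [0, 0, 0, 0, 0, 0, 0], [0, 0, 0, 0, 0, 0, 0], [0, 0, 0, 0, 0, 0, 0], [0, 0, 0, 0, 0, 0, 0]]], "squeeze": 45}}

```text
time: 11.6
position: [0.4773, -0.0597, 0.1423]
tool_rot: [0.378, 0.926, -0.001, 0.0]
force: [-2.2, -2.3, 4.0]
grip_width: 0.0577
grasp_force: 44.9
```

```bash
python3 -c "
from h import *
o=robot.get_obs();print(o['position'],yaw(o['tool_rot']),o['force'],R.from_quat(o['tool_rot']).as_matrix()[:,2])"
```

```text
[ 0.47733479 -0.0597097   0.14230625] 135.51857952089594 [-2.24117699 -2.34187958  4.01386411] [-3.49224762e-04 -1.06532810e-03 -9.99999372e-01]
```

Request:
{"name": "arm_command", "arguments": {"deltas": [[[0, 0, -0.01, 0, 0, 0, 0], [0, 0, -0.02, 0, 0, 0, 0], [0, 0, -0.01, 0, 0, 0, 0], [0, 0, 0, 0, 0, 0, 0]]]}}

```text
time: 12.0
position: [0.4785, -0.0592, 0.1829]
tool_rot: [0.379, 0.926, 0.001, 0.001]
force: [0.0, 0.2, -8.2]
grip_width: 0.0574
grasp_force: 44.9
```

```bash
python3 -c "
from h import *
plan([.4632,.038,.180],93.0,n=9)
print(robot.get_obs()['force'],robot.get_obs()['ft_torque'])"
```

```text
n 9 at [ 0.4785 -0.0592  0.1829] yaw 135.49 t 12.0
[0.0088, 0.0065, 0.0003, 0.0003, 0.0001, 0.0824]
[0.0093, 0.0058, 0.0003, 0.0003, 0.0001, 0.0824]
[0.0097, 0.005, 0.0003, 0.0003, 0.0001, 0.0824]
[0.0101, 0.0041, 0.0003, 0.0003, 0.0001, 0.0824]
[0.0104, 0.0033, 0.0004, 0.0003, 0.0001, 0.0824]
[0.0107, 0.0025, 0.0003, 0.0003, 0.0001, 0.0824]
[0.0108, 0.0015, 0.0003, 0.0003, 0.0001, 0.0824]
[0.0109, 0.0007, 0.0003, 0.0003, 0.0001, 0.0824]
[0.0109, -0.0002, 0.0003, 0.0003, 0.0001, 0.0824]
[ 0.03961864  0.1750064  -8.20880686] [ 1.68664757e-02 -2.84121210e-01  2.72892749e-04]
```

Request:
{"name": "arm_command", "arguments": {"deltas": [[[0.009, 0.0065, 0, 0, 0, 0.0825, 0], [0.0095, 0.006, 0.001, 0, 0, 0.0825, 0], [0.0095, 0.005, 0, 0, 0, 0.0825, 0], [0.01, 0.004, 0.001, 0, 0, 0.0825, 0], [0.0105, 0.0035, 0, 0, 0, 0.0825, 0], [0.0105, 0.0025, 0.001, 0, 0, 0.0825, 0], [0.011, 0.0015, 0, 0, 0, 0.0825, 0], [0.011, 0.0005, 0, 0, 0, 0.0825, 0], [0.011, 0, 0, 0, 0, 0.0825, 0], [0, 0, 0, 0, 0, 0, 0]]]}}

```text
time: 13.0
position: [0.4614, 0.0395, 0.1778]
tool_rot: [0.688, 0.726, -0.001, -0.001]
force: [-0.3, -0.7, -7.9]
grip_width: 0.0579
grasp_force: 45.0
```

Request:
{"name": "arm_command", "arguments": {"deltas": [[[0, 0, 0, 0, 0, 0, 0], [0, 0, 0, 0, 0, 0, 0]]]}}

```text
time: 13.2
position: [0.4623, 0.0379, 0.1785]
tool_rot: [0.688, 0.725, -0.0, -0.0]
force: [-0.1, -0.5, -8.3]
grip_width: 0.0579
grasp_force: 45.0
```

```bash
python3 - <<'E'
from h import *
import cv2,pickle
plan([.4637,.03,.180],93.0)
o=robot.get_obs();im=robot.snapshot('wrist');pickle.dump(o,open('w4.pkl','wb'))
t=robot.snapshot('top')
a=cv2.resize(im[0:300,120:520,::-1],None,fx=1.3,fy=1.3,interpolation=cv2.INTER_CUBIC)
b=cv2.resize(t[120:260,235:365,::-1],None,fx=2,fy=2,interpolation=cv2.INTER_CUBIC)
c=np.zeros((400,790,3),np.uint8);c[:390,:520]=a;c[:280,525:785]=b
cv2.imwrite('pics/v4.png',c)
E
```

```text
n 1 at [0.4623 0.0379 0.1785] yaw 93.01 t 13.2
[-0.0079, 0.001, -0.0015, -0.0007, 0.0005, 0.0001]
```

View pics/v4.png

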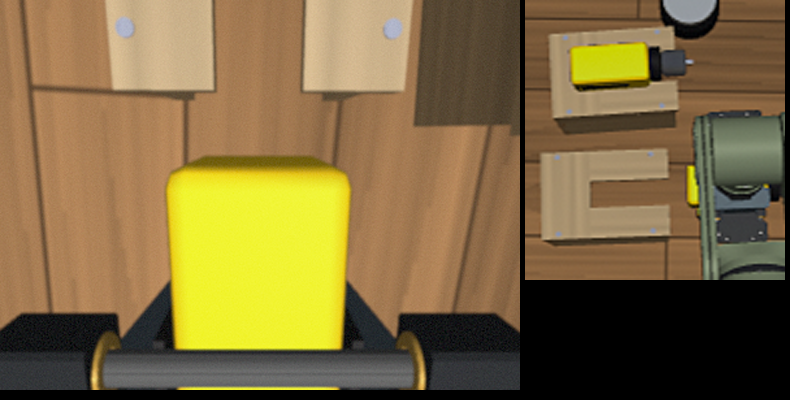

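The slot opening is clear. In the crop its front edges are at (214.5,90) and (303,91), and the drill's rear body spans 168 to 350 at row 180. I'll check lateral alignment.

```bash
python3 - <<'E'
from h import *
import pickle
o=pickle.load(open('w4.pkl','rb'));W=cam('wrist',o);M=R.from_quat(o['tool_rot'])
f=lambda u,v:(120+(u+.5)/1.3-.5,(v+.5)/1.3-.5)
def tl(u,v,z): return (M.inv().apply(atz(W,f(u,v),z)-o['position'])*1000).round(1)
for n,a,z in(('slot front',[(214.5,90),(303,91)],.15),('slot far',[(213,2),(304,2)],.15),('plate front',[(112,91),(406,92)],.15),('drill rear top',[(168,182),(350,182)],.22),('drill mid top',[(173,330),(345,330)],.226)):
    print(n,[tl(*p,z)[:2] for p in a],np.mean([tl(*p,z)[1] for p in a]))
E
```

```text
slot front [array([ 95.5, -18.7]), array([95.1, 20.7])] 1.0
slot far [array([130.4, -18.4]), array([130.4,  20.1])] 0.8500000000000014
plate front [array([ 95.1, -64.5]), array([94.7, 66.6])] 1.0499999999999972
drill rear top [array([ 63.2, -26.9]), array([63.2, 28.8])] 0.9500000000000011
drill mid top [array([ 16.4, -26.9]), array([16.4, 28.7])] 0.9000000000000004
```

Alignment is within about 0.1 mm, with roughly 183 mm to travel. Sliding in.

Request:
{"name": "arm_command", "arguments": {"deltas": [[[0.015, 0, 0, 0, 0, 0, 0], [0.02, 0, 0, 0, 0, 0, 0], [0.02, 0, 0, 0, 0, 0, 0], [0.02, 0, 0, 0, 0, 0, 0], [0.02, 0, 0, 0, 0, 0, 0], [0, 0, 0, 0, 0, 0, 0]]]}}

```text
time: 13.9
position: [0.4578, 0.1351, 0.1789]
tool_rot: [0.688, 0.726, 0.001, -0.0]
force: [1.0, -0.3, -7.4]
grip_width: 0.0579
grasp_force: 45.0
```

Request:
{"name": "arm_command", "arguments": {"deltas": [[[0.02, 0, 0, 0, 0, 0, 0], [0.02, 0, 0, 0, 0, 0, 0], [0.02, 0, 0, 0, 0, 0, 0], [0.013, 0, 0, 0, 0, 0, 0], [0.006, 0, 0, 0, 0, 0, 0], [0, 0, 0, 0, 0, 0, 0]]]}}

```text
time: 14.5
position: [0.4536, 0.2121, 0.1788]
tool_rot: [0.688, 0.725, -0.0, 0.0]
force: [0.5, 0.1, -7.8]
grip_width: 0.0581
grasp_force: 45.0
```

```bash
python3 -c "
from h import *
plan([.4537,.2206,.1785],93.0)
print(robot.get_obs()['force'])"
```

```text
n 1 at [0.4536 0.2121 0.1788] yaw 93.0 t 14.5
[0.0085, 0.0006, 0.0003, -0.0001, 0.0006, 0.0]
[ 0.47048563  0.08144486 -7.79281938]
```

Request:
{"name": "arm_command", "arguments": {"deltas": [[[0.003, 0.0005, 0, 0, 0, 0, 0], [0.002, 0, 0, 0, 0, 0, 0], [0.001, 0, 0, 0, 0, 0, 0], [0.001, 0, 0, 0, 0, 0, 0], [0, 0, 0, 0, 0, 0, 0]]]}}

```text
time: 15.0
position: [0.4536, 0.219, 0.1789]
tool_rot: [0.689, 0.725, -0.0, 0.0]
force: [0.1, 0.3, -8.7]
grip_width: 0.0576
grasp_force: 45.0
```

Request:
{"name": "arm_command", "arguments": {"deltas": [[[0.001, 0, 0, 0, 0, 0, 0], [0.001, 0, 0, 0, 0, 0, 0], [0, 0, 0, 0, 0, 0, 0]]]}}

```text
time: 15.3
position: [0.4535, 0.221, 0.1789]
tool_rot: [0.689, 0.725, -0.0, 0.0]
force: [-0.1, -0.7, -8.3]
grip_width: 0.0576
grasp_force: 45.0
```

Request:
{"name": "arm_command", "arguments": {"deltas": [[[0.001, 0, 0, 0, 0, 0, 0], [0.001, 0, 0, 0, 0, 0, 0], [0, 0, 0, 0, 0, 0, 0]]]}}

```text
time: 15.6
position: [0.4535, 0.2213, 0.179]
tool_rot: [0.688, 0.725, -0.001, 0.002]
force: [0.6, -6.8, -5.8]
grip_width: 0.0574
grasp_force: 45.0
```

Request:
{"name": "arm_command", "arguments": {"deltas": [[[0.001, 0, 0, 0, 0, 0, 0], [0, 0, 0, 0, 0, 0, 0]]]}}

```text
time: 15.8
position: [0.4535, 0.2214, 0.1791]
tool_rot: [0.688, 0.725, -0.002, 0.002]
force: [0.9, -10.0, -4.3]
grip_width: 0.0575
grasp_force: 45.0
```

Contact with the closed end at y ≈ 0.2213 (10 N). I'll relieve the push, then lower.

Request:
{"name": "arm_command", "arguments": {"deltas": [[[-0.002, 0, 0, 0, 0, 0, 0], [0, 0, 0, 0, 0, 0, 0], [0, 0, 0.005, 0, 0, 0, 0], [0, 0, 0.005, 0, 0, 0, 0], [0, 0, 0.003, 0, 0, 0, 0], [0, 0, 0, 0, 0, 0, 0]]]}}

```text
time: 16.4
position: [0.4534, 0.2211, 0.1654]
tool_rot: [0.689, 0.725, -0.001, 0.001]
force: [1.1, -5.2, -8.8]
grip_width: 0.0583
grasp_force: 45.0
```

Request:
{"name": "arm_command", "arguments": {"deltas": [[[0, 0, 0.001, 0, 0, 0, 0], [0, 0, 0.001, 0, 0, 0, 0], [0, 0, 0, 0, 0, 0, 0]]]}}

```text
time: 16.7
position: [0.4535, 0.2211, 0.1639]
tool_rot: [0.688, 0.725, -0.001, 0.001]
force: [0.4, -5.8, -6.1]
grip_width: 0.0577
grasp_force: 45.0
```

Request:
{"name": "arm_command", "arguments": {"deltas": [[[0, 0, 0.001, 0, 0, 0, 0], [0, 0, 0.001, 0, 0, 0, 0], [0, 0, 0, 0, 0, 0, 0]]]}}

```text
time: 17.0
position: [0.4536, 0.2211, 0.1625]
tool_rot: [0.689, 0.725, -0.001, 0.001]
force: [-0.2, -7.4, -2.7]
grip_width: 0.0576
grasp_force: 45.0
```

Request:
{"name": "arm_command", "arguments": {"deltas": [[[0, 0, 0.001, 0, 0, 0, 0], [0, 0, 0, 0, 0, 0, 0]]]}}

```text
time: 17.2
position: [0.4536, 0.221, 0.1624]
tool_rot: [0.689, 0.725, -0.0, 0.001]
force: [-2.3, -8.8, 3.1]
grip_width: 0.0581
grasp_force: 45.0
```

```bash
python3 -c "
from h import *
o=robot.get_obs()
print(o['force'],o['ft_torque'],o['position'],R.from_quat(o['tool_rot']).as_matrix()[:,2])"
```

```text
[-2.3085626  -8.83775374  3.06353826] [-1.16616505  0.30462561  0.02366279] [0.4535825  0.22103789 0.16240772] [ 8.17551452e-04 -1.89272929e-03 -9.99997875e-01]
```

Request:
{"name": "arm_command", "arguments": {"deltas": [[[0, 0, 0, 0, 0, 0, 0.75], [0, 0, 0, 0, 0, 0, 0.85], [0, 0, 0, 0, 0, 0, 1], [0, 0, 0, 0, 0, 0, 1], [0, 0, 0, 0, 0, 0, 1]]]}}

```text
time: 17.7
position: [0.4536, 0.2225, 0.1611]
tool_rot: [0.689, 0.725, 0.0, 0.0]
force: [0.6, -0.8, 0.6]
grip_width: 0.091
grasp_force: 0.0
```

Request:
{"name": "arm_command", "arguments": {"deltas": [[[0, 0, -0.01, 0, 0, 0, 1], [0, 0, -0.02, 0, 0, 0, 1], [0, 0, -0.03, 0, 0, 0, 1], [-0.01, 0, -0.035, 0, 0, 0, 1], [-0.02, 0, -0.04, 0, 0, 0, 1], [-0.02, 0, -0.04, 0, 0, 0, 1], [0, 0, -0.02, 0, 0, 0, 1], [0, 0, 0, 0, 0, 0, 1], [0, 0, 0, 0, 0, 0, 1]]]}}

```text
time: 18.6
position: [0.4558, 0.1722, 0.3558]
tool_rot: [0.689, 0.725, 0.0, -0.0]
force: [0.0, 0.1, -1.5]
grip_width: 0.0913
grasp_force: 0.0
```

```bash
python3 - <<'E'
from h import *
import cv2,pickle
o=robot.get_obs();im=robot.snapshot('wrist');pickle.dump(o,open('w5.pkl','wb'))
t=robot.snapshot('top');s=robot.snapshot('scene')
a=cv2.resize(im[0:320,120:560,::-1],None,fx=1.2,fy=1.2,interpolation=cv2.INTER_CUBIC)
b=cv2.resize(s[110:290,260:400,::-1],None,fx=1.8,fy=1.8,interpolation=cv2.INTER_CUBIC)
d=cv2.resize(t[70:270,240:520,::-1],None,fx=.9,fy=.9)
c=np.zeros((600,800,3),np.uint8);c[:a.shape[0],:a.shape[1]]=a;c[:b.shape[0],530:530+b.shape[1]]=b;c[390:390+d.shape[0],:d.shape[1]]=d
cv2.imwrite('pics/v5.png',c);print(o['position'],o['time'])
E
```

```text
[0.45583302 0.17222266 0.35575574] 18.6
```

View pics/v5.png

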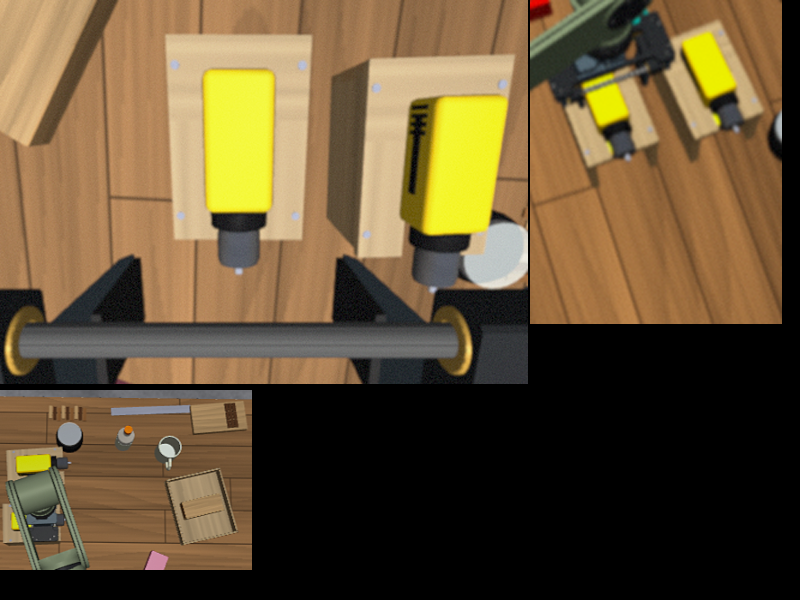

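The drill hangs in the stand with its nose out of the front, matching the parked one, and the offcut is in the tray. As a numeric check that it is home, the motor top spans rows 69 to 212 and columns 204 to 275 in the wrist crop.

```bash
python3 - <<'E'
from h import *
import pickle
o=pickle.load(open('w5.pkl','rb'));W=cam('wrist',o)
f=lambda u,v:(120+(u+.5)/1.2-.5,(v+.5)/1.2-.5)
c=np.array([.4534,.2273]);u=np.array([-.052,.9986]);n=np.array([-u[1],u[0]])
for p in[(204,69),(275,69),(275,212),(206,212)]:
    X=atz(W,f(*p),.21)[:2]-c-.001*u;print('drill x,y mm',(-X@u*1000).round(1),(-X@n*1000).round(1))
X=atz(W,f(167,239),.15)[:2]-c;Y=atz(W,f(166,36),.15)[:2]-c;print('stand front,back x',X@u*1000,Y@u*1000)
p=f(238,271);X=atz(W,p,.18)[:2]-c;print('bit tip stand x,y',X@u*1000,X@n*1000)
E
```

```text
drill x,y mm -59.3 -25.6
drill x,y mm -59.2 28.4
drill x,y mm 52.4 31.3
drill x,y mm 52.4 -26.7
stand front,back x -93.86342496938234 94.34218015326348
bit tip stand x,y -116.76604679431338 -0.13517310519156375
```

```bash
python3 -c "
from plant import robot
print(robot.hand_in())"
```

```text
the job is handed in; nothing more can be done
None
```

The job is handed in: the offcut lies flat in the tray, and the loose drill hangs fully home in the free stand (within about 1–2 mm in the last image), nose out, after about 19 s of the 59 s; the hand-in returned no verdict.

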